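Lay out the carton-stamping place on the trolley

ROBOT

A 6-joint arm with a two-finger parallel gripper is mounted at the origin on a cart in front of the work surface, level with it; the furniture and walls round the work are solid. World frame = base frame: x ahead of the robot, y to its left, z up, the work surface at z = 0. Lengths are in m, angles in rad, forces in N, time in s.
With the tool pointing down it reaches from about 0.3 to 0.75 m from the base axis. Payload 8.5 kg.
Tool frame: the origin (TCP) lies on the mounting face of the last link; the fingertips stand 166 mm ahead of it and the grasp point (between the pads) lies 147 mm ahead of it; x points along the fingers, y is the direction in which the jaws open and shut, and the axes are right-handed (so a half turn about x gives the same grasp; the last joint's range is limited). The gripper opens to 88 mm and grips with 3 to 60 N. Pads are 18 mm wide; open, the fingers measure 123 mm over their backs; the gripper's body (75 mm by 187 mm) begins 45 mm behind the grasp point.
Start: joints at [0.964, 0.381, 1.297, -0, 1.464, -0.215], TCP at [0.21, 0.508, 0.405] pointing down, gripper open.
Joint ranges: [-3.11, 3.11], [-0.89, 2.33], [0.22, 2.48], [-1.42, 4.56], [0.17, 2.85], [-2.88, 2.88]. Speed limits (rad/s): [2.39, 2.39, 3.14, 3.14, 3.14, 3.14].

INTERFACE

Orientations are given as a rotation vector (axis times angle).
In Python, from cell import env, vision, order gives the robot as it stands.
- The arm moves only by the tool step_arm, never from a script. Its argument "plan" is a list that holds one entry, the list of rows, each a list of 6 numbers: the shift along the tool's x, y, z in mm, then the turn, a rotation vector about the tool's x, y, z in rad. A call has 1 to 12 rows; each row is the pose to reach, as a shift and turn from the pose measured when the call began, along the tool's axes at that moment; what a row does not reach only later rows make up. A row lasts 1/12 s, in which the tool goes at most 41.7 mm and 7.16 degrees, less where a joint would pass 70% of its speed; a pose out of reach is approached as far as the arm can. A call with a gripper value outside its range is refused whole. "fingers" is the gripper's target within -1 to 1 (shut at 1, half-way at 0, fully open at -1), set as the call begins (left out, the last holds). The fingers move at their own pace and stop on an object; the grip force is fixed at half the most. Time passes only in rows, so rows that repeat a pose let the fingers close. It gives the time, the measured TCP pose, the force and the opening at its end, in the units of the state.
- env.state(): the state, without advancing time (a new reading comes with each control period).
- vision.capture(name): name is "scene" or "top" or "wrist"; returns the picture (480x640x3 uint8, blue, green, red); there is no depth.
- vision.get_calibration(name): a dict with "vfov" (degrees; the focal length in pixels is half the picture's height over the tangent of half this angle, whatever the lens; pixels are square), "cx", "cy" (the principal point, pixels), "origin" and "attitude" of the camera in the world; the wrist camera has in their place "T_tool_cam" (4x4, takes a point from camera to tool coordinates, whose origin is the TCP and whose axes are the tool frame's). Camera axes: x right, y up, looking along -z (the intrinsics and any distortion apply to the point x, -y, -z); pixel columns grow to the right and rows downward; lengths in m; the calibration is good to about 2 mm. A picture is of the moment at which its call begins: read the wrist's pose just before it. get_calibration takes no time and is no camera call.
- order.close_job(): hands the job in, once; it reports no verdict.
The state is a dict: "time": time; "qpos": joint angles; "qd": joint speeds; "effort": joint torques, N m; "position": TCP position; "orientation": TCP orientation; "force": force on the tool from outside, world axes, zero at the start; "ft_torque": the same for the moment, N m; "finger_gap": finger opening in m.
Only numpy, scipy, OpenCV 4.12 (cv2) and the standard library are available. Lean on these libraries where they do the work, as an engineer would, in place of code of your own. Each camera call takes 0.05 s, during which the arm holds its last target. There are 200 camera calls.

TASK

Set up the stamping place on the trolley: lay the carton to the left of the ink pad (as the robot sees it), parallel to the pad's long side, centred on it and about 3 cm clear of it, and stand the smaller brass weight in the middle of the carton's top. Stand the wooden stamp upright in the middle of the ink pad, its base lined up lengthwise with the pad. Stand the larger brass weight midway in the gap between the pad's end and the roll of labels, touching neither.

Things in the scene. Friction and masses are not known exactly. Their poses are not given: they have to be found in the camera images.
- ink_pad: closed black ink pad case, 58 (x) x 90 (y) x 17 (z) mm, lying flat on the trolley top (which is at z = 0) and stuck down. Origin at the centre of its underside. Its own y axis runs along its length and points away from the robot; its x axis points to the robot's right, so the left side is at -x; z up
- label_roll: roll of white labels standing on end, 76 mm in diameter, 57 mm high, stuck down. Origin at the centre of its underside. It stands in line with the pad, beyond the pad's far end or before its near end; centre to centre 14 to 18 cm
- carton: small closed carton, 50 (x) x 70 (y) x 32 (z) mm, about 0.09 kg, stiff. Origin at the centre of its underside, y along its length, z up. Grasp it from above across its 50 mm width
- stamp: wooden hand stamp standing on its base. Base block 26 (x) x 50 (y) x 20 (z) mm; above it a neck 18 mm thick and a round knob 26 mm in diameter from 34 to 70 mm height. Origin at the centre of the underside, y along the base's length, z up. Grasp the knob
- large_weight: larger of two round brass weights, standing upright, 0.2 kg: body 25 mm in diameter and 38 mm high, knob 16 mm in diameter on it up to 51 mm height. Origin at the centre of its underside, z up. Grasp the knob or the body
- small_weight: smaller of two round brass weights, standing upright, 0.1 kg: body 20 mm in diameter and 31 mm high, knob 12 mm in diameter on it up to 41 mm height. Origin at the centre of its underside, z up. Grasp the body or the knob
There are look-alikes about, which are no part of the job. Leave any purple look-alike of the small_weight alone.

How it is judged:
By the outcome, as a careful person would: the job done as asked, in the order asked, and still so for the second after the job is handed in, with the robot touching nothing.
It also fails if it takes over 102 s, if anything falls off the work surface, if the arm or the gripper's body presses on something with over 40 N, if the wrist force passes 120 N, or if a joint passes its speed limit or range.

## Working session

There is one attempt and no reset: what is moved stays moved. The work goes in short steps, Python scripts to look and compute and a tool call to move; the robot and the scene stay as the last step left them, time stands still between calls to the robot, and variables do not carry over. Pictures are saved under pics/ and viewed, about 12 in all and at most 16, crops included, and the job is handed in when it is done.

Besides the shell and the picture viewer there is one more tool, called as a command line: name --argument value ..., lists and objects as JSON in quotes. step_arm: Moves the arm, as the interface text tells. Its arguments: {"type":"object","properties":{"plan":{"type":"array"},"fingers":{"type":"number"}},"required":["plan"]}

```bash
ls; mkdir -p pics; python3 - <<'E'
from cell import env, vision, order
import cv2,numpy as np
print(env.state())
for n in ("scene","top","wrist"):
    print(n,vision.get_calibration(n)); cv2.imwrite(f"pics/{n}0.png",vision.capture(n))
E
```

```text
pics
{'time': 0.0, 'qpos': array([ 9.63704840e-01,  3.81213798e-01,  1.29824752e+00, -6.39947009e-06,
        1.46360915e+00, -2.15308502e-01]), 'qd': array([-1.51707415e-03, -2.40502388e-05, -4.90542941e-04,  6.96327264e-04,
       -3.63172689e-04,  1.91019104e-04]), 'effort': array([-5.65169501e-05, -4.37946367e+01, -2.24547672e+01,  7.12859980e-02,
        3.54385818e-02, -1.05267939e-04]), 'position': array([0.20999471, 0.50829096, 0.4041325 ]), 'orientation': array([ 0.30630189,  1.54944326, -0.30844511]), 'force': array([-0.07186144,  0.65680828, -0.43814756]), 'ft_torque': array([0.02316214, 0.01218785, 0.01545009]), 'finger_gap': 0.08770197334808533}
scene {'vfov': 47.15571398027721, 'cx': 323.7330694476616, 'cy': 239.67584914295043, 'origin': array([-0.2400673 ,  0.73345337,  0.57651446]), 'attitude': array([ 0.55752537, -0.88147302, -1.89813321])}
top {'vfov': 46.30643995592615, 'cx': 321.52257976124474, 'cy': 232.02385303003763, 'origin': array([0.25944222, 0.43059892, 0.88562421]), 'attitude': array([ 0.10417056, -0.07708706, -1.55068982])}
wrist {'vfov': 70.70932820137236, 'cx': 315.95030764774793, 'cy': 236.81842811616121, 'T_tool_cam': array([[-1.85571042e-04,  3.16057497e-01, -9.48740019e-01,
         1.94131967e-02],
       [ 9.99999574e-01,  9.16042677e-04,  1.09567626e-04,
         6.24583768e-04],
       [ 9.03716017e-04, -9.48739595e-01, -3.16057532e-01,
        -8.33316239e-02],
       [ 0.00000000e+00,  0.00000000e+00,  0.00000000e+00,
         1.00000000e+00]])}
```

View pics/top0.png

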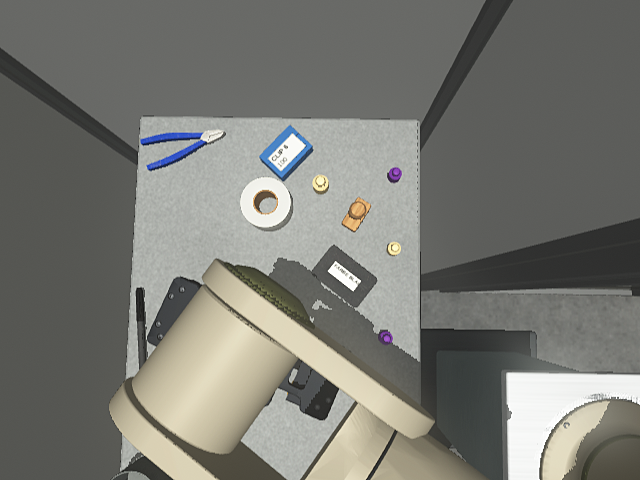

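View pics/scene0.png

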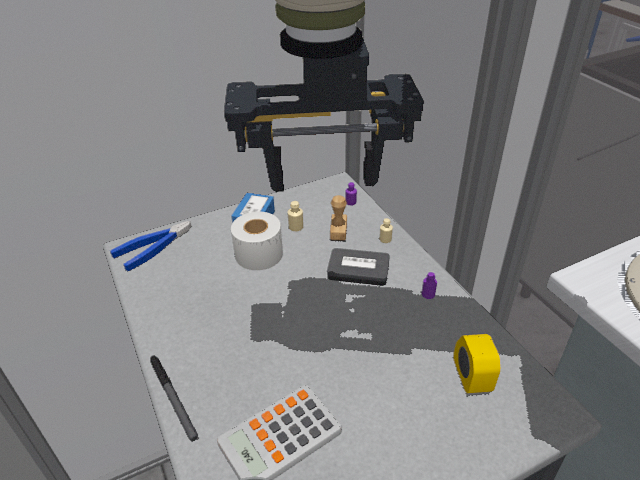

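Top view candidates:
- Carton: only the blue CLIP box at (287,152).
- Large weight: brass at (320,184).
- Small weight: brass at (394,248). The purple look-alikes at (395,174) and (386,338) stay put.
- Stamp at (357,213), pad at (345,276), roll at (265,203).

I'll check these in one close crop and measure them.

```bash
cat > h.py <<'E'
from cell import env, vision, order
import cv2,numpy as np
from scipy.spatial.transform import Rotation as R
def cam(n,st=None):
    c=vision.get_calibration(n); f=240/np.tan(np.radians(c['vfov']/2))
    if n=='wrist':
        st=st or env.state(); T=np.eye(4);T[:3,:3]=R.from_rotvec(st['orientation']).as_matrix();T[:3,3]=st['position']
        T=T@c['T_tool_cam']; return T[:3,:3],T[:3,3],f,c['cx'],c['cy']
    return R.from_rotvec(c['attitude']).as_matrix(),c['origin'],f,c['cx'],c['cy']
def ray(C,px,z):
    M,o,f,cx,cy=C; px=np.atleast_2d(np.asarray(px,float))
    d=np.c_[(px[:,0]-cx)/f,-(px[:,1]-cy)/f,-np.ones(len(px))]@M.T
    return (o+d*((z-o[2])/d[:,2])[:,None])
def proj(C,P):
    M,o,f,cx,cy=C; p=(np.atleast_2d(P)-o)@M; return np.c_[cx+f*p[:,0]/-p[:,2],cy-f*p[:,1]/-p[:,2]]
def blobs(img,lo,hi,amin=40):
    m=cv2.inRange(cv2.cvtColor(img,cv2.COLOR_BGR2HSV),lo,hi)
    cs,_=cv2.findContours(m,cv2.RETR_EXTERNAL,cv2.CHAIN_APPROX_NONE)
    return sorted([c for c in cs if cv2.contourArea(c)>amin],key=cv2.contourArea,reverse=True)
COL=dict(blue=((100,120,60),(125,255,255)),brass=((15,40,90),(35,160,255)),wood=((5,100,60),(16,255,255)),
 dark=((0,0,0),(180,110,70)),white=((0,0,200),(180,30,255)),purple=((128,100,40),(150,255,255)))
def box(c): 
    r=cv2.minAreaRect(c); return cv2.boxPoints(r)
E
python3 - <<'E'
from h import *
I=cv2.imread('pics/top0.png');C=cam('top')
cv2.imwrite('pics/crop0.png',cv2.resize(I[110:350,235:425],None,fx=2.5,fy=2.5,interpolation=cv2.INTER_CUBIC))
for n,(lo,hi) in COL.items():
    for c in blobs(I,lo,hi)[:5]:
        r=cv2.minAreaRect(c); u=r[0]
        if u[0]<235 or u[0]>430 or u[1]>350: continue
        print(n,np.round(u),np.round(r[1]),round(cv2.contourArea(c)),'z0',ray(C,u,0).round(3)[0,:2],'z.03',ray(C,u,.03).round(3)[0,:2])
for p in [(142,117),(418,121)]: print(ray(C,p,0).round(3))
E
```

```text
blue [286. 152.] [34. 46.] 1368 z0 [0.491 0.507] z.03 [0.483 0.505]
brass [355. 214.] [18. 32.] 502 z0 [0.393 0.394] z.03 [0.388 0.395]
brass [265. 202.] [24. 24.] 461 z0 [0.409 0.538] z.03 [0.404 0.535]
wood [355. 214.] [18. 32.] 446 z0 [0.392 0.394] z.03 [0.388 0.395]
white [265. 202.] [49. 50.] 1934 z0 [0.41  0.538] z.03 [0.405 0.535]
white [287. 152.] [18. 35.] 617 z0 [0.492 0.506] z.03 [0.484 0.504]
white [344. 276.] [33. 13.] 386 z0 [0.294 0.41 ] z.03 [0.292 0.411]
purple [394. 174.] [13. 13.] 133 z0 [0.457 0.332] z.03 [0.45  0.335]
purple [386. 336.] [13.  8.] 88 z0 [0.201 0.343] z.03 [0.203 0.346]
[[0.547 0.744 0.   ]]
[[0.546 0.294 0.   ]]
```

View pics/crop0.png

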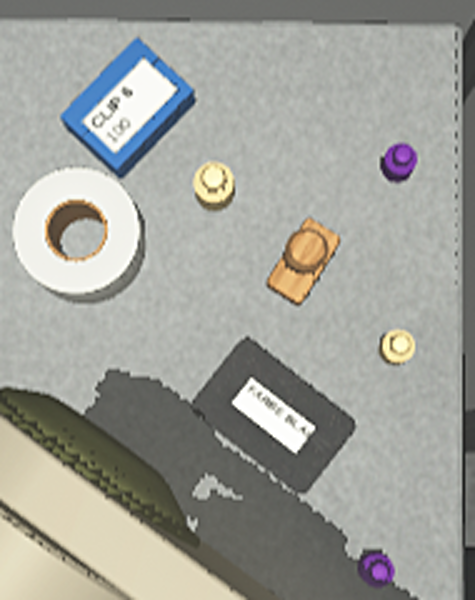

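View pics/wrist0.png

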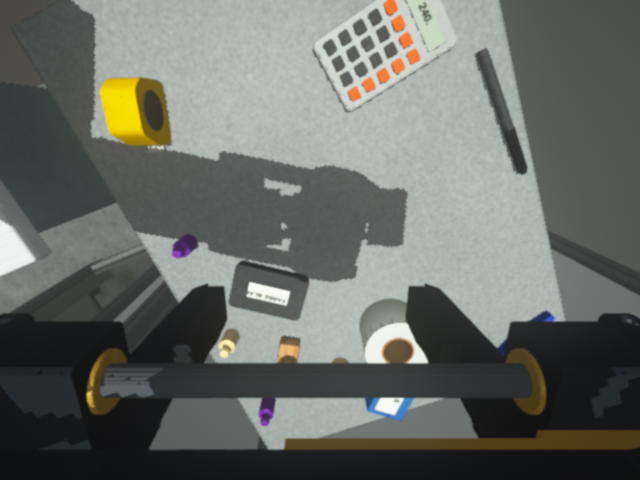

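The crop confirms each choice. The large weight sits at top-view pixel (320,184), about 74 mm from the carton centre, so I'll limit the finger opening there. First I'll swing the arm clear of the pad so its shadow is off the measurement.

```bash
cat >> h.py <<'E'
def go(g,psi):
    """print tool-frame move to put the grasp point at g with jaw direction psi (deg, mod 180)"""
    st=env.state(); R0=R.from_rotvec(st['orientation']); p=np.asarray(st['position'])
    y0=R0.as_matrix()[:,1]; cur=np.degrees(np.arctan2(y0[1],y0[0])); best=None
    for k in (-1,0,1,2,-2):
        a=psi+180*k
        if best is None or abs(a-cur)<abs(best-cur): best=a
    c,s=np.cos(np.radians(best)),np.sin(np.radians(best))
    Rt=np.array([[0,c,s],[0,s,-c],[-1,0,0]])
    t=np.asarray(g)-Rt[:,0]*.147
    d=R0.inv().apply(t-p)*1e3; w=(R0.inv()*R.from_matrix(Rt)).as_rotvec()
    print('t',round(st['time'],1),'cur psi',round(cur,1),'q6',round(st['qpos'][5],2),'grasp',(p+R0.apply([.147,0,0])).round(4),'gap',round(st['finger_gap'],4),'F',np.round(st['force'],1))
    print('->psi',round(best,1),'ROW',d.round(1).tolist()+w.round(3).tolist())
E
python3 - <<'E'
from h import *
go((.10,.58,.25),-20); go((.48,.505,.15),45)
E
```

```text
t 0.1 cur psi 67.6 q6 -0.22 grasp [0.2099 0.5082 0.2573] gap 0.088 F [-0.7  0.6 -1.2]
->psi -20 ROW [7.3, 24.3, -129.1, 1.528, 0.001, 0.001]
t 0.1 cur psi 67.6 q6 -0.22 grasp [0.2099 0.5082 0.2573] gap 0.088 F [-0.7  0.6 -1.2]
->psi 45 ROW [107.1, 100.2, 250.8, 0.394, -0.0, 0.001]
```

step_arm --plan '[[[0,23,-129,0,0,0],[0,23,-129,0,0,0],[0,23,-129,0,0,0],[0,23,-129,0,0,0],[0,23,-129,0,0,0],[0,23,-129,0,0,0],[0,23,-129,0,0,0]]]' --fingers -0.5

```text
time: 0.73
position: [0.1007, 0.5783, 0.4042]
orientation: [0.307, 1.549, -0.31]
force: [0.4, -0.5, 0.1]
finger_gap: 0.0659
```

```bash
python3 - <<'E'
from h import *
I=vision.capture('top');cv2.imwrite('pics/top1.png',I);S=vision.capture('scene');cv2.imwrite('pics/scene1.png',S)
C=cam('top');D=cam('scene')
cv2.imwrite('pics/crop1.png',cv2.resize(I[110:350,235:425],None,fx=2.5,fy=2.5,interpolation=cv2.INTER_CUBIC))
for n in COL:
    for c in blobs(I,*COL[n])[:6]:
        r=cv2.minAreaRect(c)
        if not(235<r[0][0]<430 and r[0][1]<350): continue
        print(n,np.round(r[0],1),np.round(r[1],1),round(r[2],1),round(cv2.contourArea(c)),box(c).round(1).tolist() if n in('blue','dark','wood','white') else '')
for n in ('brass','purple','wood'):
    for c in blobs(S,*COL[n])[:5]: print('scene',n,np.round(cv2.boundingRect(c)))
go((.48,.505,.15),45)
E
```

```text
blue [286.  152.5] [34.5 45.5] 43.5 1388 [[257.79998779296875, 157.10000610351562], [289.1000061035156, 124.0999984741211], [314.20001220703125, 147.8000030517578], [282.8999938964844, 180.8000030517578]]
brass [355.4 213.6] [18.2 32.4] 32.0 502 
brass [265. 202.] [24. 24.] 90.0 461 
brass [320. 184.] [18. 16.] 90.0 230 
wood [355.4 213.9] [17.8 31.6] 33.7 449 [[339.20001220703125, 222.1999969482422], [356.79998779296875, 195.8000030517578], [371.5, 205.6999969482422], [354.0, 232.0]]
white [265.  201.5] [49. 50.] 90.0 1926 [[240.0, 177.0], [290.0, 177.0], [290.0, 226.0], [240.0, 226.0]]
white [286.5 151.5] [18.4 35.4] 45.0 614 [[267.5, 157.5], [292.5, 132.5], [305.5, 145.5], [280.5, 170.5]]
white [343.9 275.7] [32.5 13. ] 37.9 386 [[327.1000061035156, 270.8999938964844], [335.1000061035156, 260.6000061035156], [360.79998779296875, 280.6000061035156], [352.79998779296875, 290.79998779296875]]
purple [394.5 174.5] [13. 13.] 90.0 133 
purple [385.3 337.8] [12.7 12. ] 45.0 126 
scene brass [330 212  17  28]
scene brass [226 189  91  11]
scene brass [379 221  14  22]
scene brass [288 214  15  17]
scene brass [364 158  19  12]
scene purple [422 272  15  27]
scene purple [346 186   9  16]
scene wood [331 212  16  16]
scene wood [272 450  12  13]
scene wood [264 439  12  13]
scene wood [256 429  12  12]
scene wood [331 231  15   9]
t 0.8 cur psi 67.4 q6 0.02 grasp [0.1008 0.5782 0.2574] gap 0.0658 F [-0.7 -1.1  0.2]
->psi 45 ROW [107.3, 77.9, 378.3, 0.392, 0.0, 0.001]
```

View pics/crop1.png

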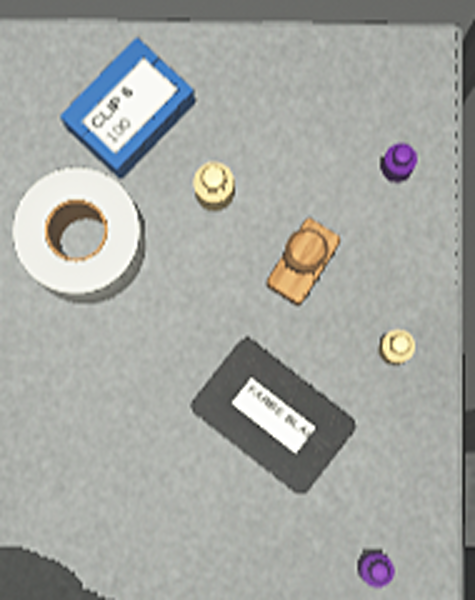

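The pad is now unshadowed, at about (344,276) in the top view, and nothing has moved. Next I'll compute metric poses.

```bash
python3 - <<'E'
from h import *
I=cv2.imread('pics/top1.png');C=cam('top')
def quad(c,z):
    b=box(c); out=[]
    r=ray(C,b,z)[:,:2]; rb=ray(C,b,0)[:,:2]; nad=C[1][:2]
    # silhouette: vertex farthest from nadir at top height, nearest one at z=0
    d=np.linalg.norm(r-nad,axis=1); i=d.argmax(); j=(i+2)%4
    e=r[(np.arange(4)+1)%4]-r; L=np.linalg.norm(e,axis=1); k=L.argmax()
    return (r[i]+rb[j])/2,r.mean(0),L.round(4),np.degrees(np.arctan2(e[k,1],e[k,0]))%180
g=cv2.cvtColor(I,cv2.COLOR_BGR2GRAY); sub=np.full_like(g,255); sub[235:315,300:390]=g[235:315,300:390]
m=cv2.inRange(sub,0,110); cs,_=cv2.findContours(m,cv2.RETR_EXTERNAL,cv2.CHAIN_APPROX_NONE); pc=max(cs,key=cv2.contourArea)
print('pad',cv2.contourArea(pc),quad(pc,.017))
W=blobs(I,*COL['white'])
for c in W[:4]:
    print('white',cv2.minAreaRect(c)[0],quad(c,.017)[1:])
wr=[c for c in W if abs(cv2.minAreaRect(c)[0][0]-265)<5 and cv2.contourArea(c)>1000][0]
(e,ax,_)=cv2.fitEllipse(wr); print('roll',e,ax,ray(C,e,.057))
print('carton',quad(blobs(I,*COL['blue'])[1 if cv2.minAreaRect(blobs(I,*COL['blue'])[0])[0][0]<235 else 0],.032))
w=[c for c in blobs(I,*COL['wood']) if abs(cv2.minAreaRect(c)[0][0]-355)<8][0]
print('stamp sil',quad(w,.02))
# weights
for nm,(u,v) in dict(large=(320,184),small=(394,248)).items():
    s=I[v-16:v+16,u-16:u+16]; hs=cv2.cvtColor(s,cv2.COLOR_BGR2HSV)
    mm=cv2.inRange(hs,(12,45,70),(38,255,255)); cs,_=cv2.findContours(mm,cv2.RETR_EXTERNAL,cv2.CHAIN_APPROX_NONE); c=max(cs,key=cv2.contourArea)
    (x,y),r=cv2.minEnclosingCircle(c); p=(x+u-16,y+v-16)
    print(nm,p,r,'area',cv2.contourArea(c),[ray(C,p,z)[0,:2].round(4).tolist() for z in(.0,.03)])
E
```

```text
pad 2085.5 (array([0.29297195, 0.41039394]), array([0.29295964, 0.41074754]), array([0.0582, 0.0903, 0.0577, 0.0898]), np.float64(52.70391653841574))
white (573.0, 426.0) (array([0.07703183, 0.06709007]), array([0.1971, 0.1527, 0.193 , 0.153 ]), np.float64(91.21703670722535))
white (265.0, 201.5) (array([0.40718527, 0.53634759]), array([0.0791, 0.0779, 0.0783, 0.0781]), np.float64(90.89419985820805))
white (286.5000305175781, 151.50001525878906) (array([0.48794509, 0.50459324]), array([0.0566, 0.0298, 0.0564, 0.0296]), np.float64(136.89858473896396))
white (192.7926483154297, 412.18115234375) (array([0.08374835, 0.63573957]), array([0.0534, 0.1321, 0.0528, 0.1314]), np.float64(60.59664642210018))
roll (264.9809265136719, 201.6271514892578) (49.26689529418945, 49.83010482788086) [[0.39999831 0.53146722 0.057     ]]
carton (array([0.48599712, 0.50548663]), array([0.48253001, 0.5040487 ]), array([0.0717, 0.0549, 0.0712, 0.0546]), np.float64(138.5255199810962))
stamp sil (array([0.39046315, 0.39395009]), array([0.38924746, 0.39433585]), array([0.0498, 0.0277, 0.0496, 0.0276]), np.float64(147.4638171761216))
large (320.0, 184.0) 9.486932754516602 area 229.0 [[0.4398, 0.4508], [0.4337, 0.4502]]
small (393.0714282989502, 248.0714282989502) 7.231691360473633 area 137.0 [[0.3386, 0.3334], [0.336, 0.3367]]
```

```bash
python3 -c "
from h import *
go((.486,.5055,.13),47.7)"
```

```text
t 0.8 cur psi 67.4 q6 0.02 grasp [0.1008 0.5782 0.2574] gap 0.0658 F [-0.7 -1.1  0.2]
->psi 47.7 ROW [127.3, 80.6, 383.6, 0.345, 0.0, 0.001]
```

step_arm --plan '[[[127,81,384,0.345,0,0],[127,81,384,0.345,0,0],[127,81,384,0.345,0,0],[127,81,384,0.345,0,0],[127,81,384,0.345,0,0],[127,81,384,0.345,0,0],[127,81,384,0.345,0,0],[127,81,384,0.345,0,0],[127,81,384,0.345,0,0],[127,81,384,0.345,0,0],[127,81,384,0.345,0,0],[127,81,384,0.345,0,0]]]'

```text
time: 1.83
position: [0.489, 0.5037, 0.2759]
orientation: [0.579, 1.493, -0.583]
force: [-1.0, 0.5, -1.0]
finger_gap: 0.0659
```

```bash
python3 - <<'E'
from h import *
st=env.state();C=cam('wrist',st);I=vision.capture('wrist');cv2.imwrite('pics/w1.png',I)
T=cam('top')
print(proj(C,[(.486,.5055,.032),(.4337,.4502,.03)]).round())
go((.486,.5055,.028),47.7)
E
```

```text
[[316. 244.]
 [208. 241.]]
t 1.9 cur psi 47.5 q6 -0.2 grasp [0.4872 0.5044 0.13  ] gap 0.0663 F [-0.6  0.3  0.5]
->psi 47.7 ROW [102.0, -0.1, -1.6, -0.003, -0.0, 0.002]
```

View pics/w1.png

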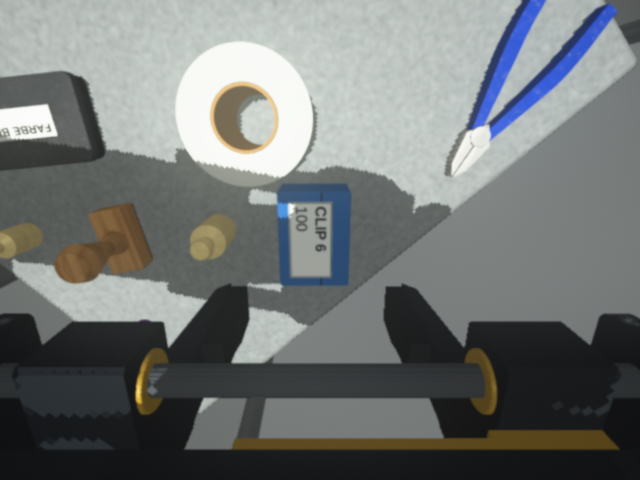

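The wrist view has the carton at (315,235), between the fingers, with the large weight at (212,238) clear of the left finger. It may sit a few mm off along its length, so I'll measure it.

```bash
python3 - <<'E'
from h import *
C=cam('wrist');I=cv2.imread('pics/w1.png')
c=[c for c in blobs(I,(95,80,30),(130,255,255)) if 260<cv2.minAreaRect(c)[0][0]<360 and cv2.minAreaRect(c)[0][1]<300][0]
b=box(c);print(b.round(1).tolist());print(ray(C,b,.032).round(4)[:,:2].tolist(),ray(C,b,.032).mean(0)); 
for z in (.032,0): print(z,ray(C,b,z).round(4)[:,:2].tolist())
m=cv2.cvtColor(I,cv2.COLOR_BGR2HSV)[...,2]
print('col 284:',m[175:295:4,284].tolist())
g=cv2.inRange(cv2.cvtColor(I,cv2.COLOR_BGR2HSV),(0,0,200),(180,40,255));g[:,:150]=0;g[190:]=0;g[:,330:]=0
cs,_=cv2.findContours(g,cv2.RETR_EXTERNAL,cv2.CHAIN_APPROX_NONE);r=max(cs,key=cv2.contourArea)
h=cv2.convexHull(r);q=ray(C,h[:,0],.057)[:,:2];q=q[[i for i in range(len(q)) if h[i,0,1]<145]]
s=np.linalg.lstsq(np.c_[2*q,np.ones(len(q))],(q**2).sum(1),rcond=None)[0];print('roll wrist',s[:2],np.sqrt(s[2]+s[:2]@s[:2]))
E
```

```text
[[277.0, 285.0], [277.0, 184.0], [350.0, 184.0], [350.0, 285.0]]
[[0.4893, 0.4636], [0.4361, 0.5161], [0.4691, 0.552], [0.5257, 0.5034]] [0.48005681 0.50876981 0.032     ]
0.032 [[0.4893, 0.4636], [0.4361, 0.5161], [0.4691, 0.552], [0.5257, 0.5034]]
0 [[0.4983, 0.4498], [0.4376, 0.5097], [0.4752, 0.5507], [0.5398, 0.4951]]
col 284: [218, 117, 107, 109, 114, 123, 122, 179, 227, 226, 218, 122, 116, 115, 115, 115, 114, 113, 114, 114, 113, 114, 112, 113, 112, 113, 112, 112, 97, 97]
roll wrist [0.39646772 0.53376467] 0.05841661031526945
```

step_arm --plan '[[[35,-1,-3,0,0,0],[65,-1,-3,0,0,0],[90,-1,-3,0,0,0],[102,-1,-3,0,0,0],[102,-1,-3,0,0,0],[102,-1,-3,0,0,0]]]'

```text
time: 2.38
position: [0.4841, 0.5062, 0.1762]
orientation: [0.578, 1.492, -0.579]
force: [-1.0, -0.0, 0.6]
finger_gap: 0.0662
```

step_arm --plan '[[[0,0,0,0,0,0],[0,0,0,0,0,0],[0,0,0,0,0,0],[0,0,0,0,0,0],[0,0,0,0,0,0],[0,0,0,0,0,0]]]' --fingers 1

```text
time: 2.88
position: [0.4842, 0.5065, 0.1782]
orientation: [0.58, 1.491, -0.577]
force: [-2.4, -0.6, 6.9]
finger_gap: 0.0496
```

step_arm --plan '[[[-30,0,0,0,0,0],[-60,0,0,0,0,0],[-90,0,0,0,0,0],[-90,0,0,0,0,0],[-90,0,0,0,0,0]]]'

```text
time: 3.3
position: [0.4841, 0.5064, 0.2703]
orientation: [0.583, 1.489, -0.574]
force: [-0.1, 0.7, -1.1]
finger_gap: 0.0498
```

```bash
python3 - <<'E'
from h import *
st=env.state();C=cam('wrist',st);I=vision.capture('wrist');cv2.imwrite('pics/w2.png',I)
a=np.radians(52.7); L=np.array([-np.sin(a),np.cos(a)]); t=np.array([.2930,.4105])+.084*L
print('carton target',t); go((*t,.12),52.7+90)
E
```

```text
carton target [0.22618023 0.46140303]
t 3.4 cur psi 47.6 q6 -0.19 grasp [0.4842 0.5064 0.1212] gap 0.0498 F [-0.  -0.4 -1.5]
->psi -37.3 ROW [0.7, -206.9, -160.1, 1.482, -0.001, -0.002]
```

View pics/w2.png

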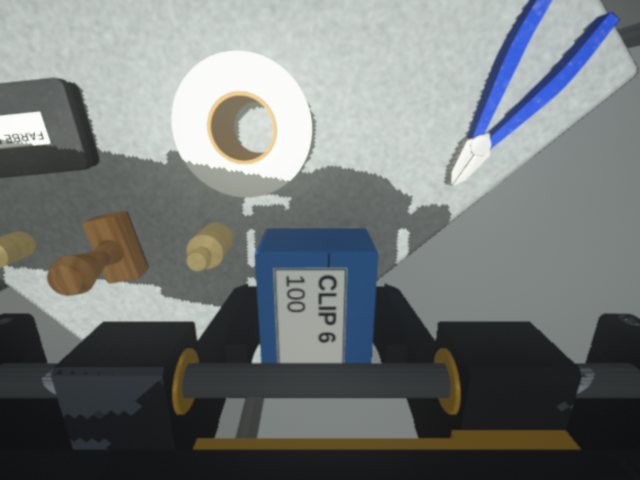

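```bash
python3 - <<'E'
from h import *
st=env.state();C=cam('wrist',st);M=R.from_rotvec(st['orientation'])
for px in [(264,252),(374,252),(256,230),(376,230)]:
  for z in (.1235,):
    print(px,(M.inv().apply(ray(C,px,z)[0]-st['position'])*1e3).round(1))
E
```

```text
(264, 252) [144.7 -20.3 -35.5]
(374, 252) [144.8  23.3 -35.4]
(256, 230) [144.7 -22.9 -44.6]
(376, 230) [144.8  23.6 -44.5]
```

step_arm --plan '[[[0,-207,-160,1.482,0,0],[0,-207,-160,1.482,0,0],[0,-207,-160,1.482,0,0],[0,-207,-160,1.482,0,0],[0,-207,-160,1.482,0,0],[0,-207,-160,1.482,0,0],[0,-207,-160,1.482,0,0],[0,-207,-160,1.482,0,0],[0,-207,-160,1.482,0,0],[0,-207,-160,1.482,0,0],[0,-207,-160,1.482,0,0],[0,-207,-160,1.482,0,0]]]'

```text
time: 4.35
position: [0.2259, 0.461, 0.2663]
orientation: [1.674, 0.822, -1.675]
force: [-0.0, -0.2, -0.7]
finger_gap: 0.0499
```

```bash
python3 -c "
from h import *
go((.2262,.4614,.033),142.7);print(env.state()['qpos'].round(2))
I=vision.capture('wrist');cv2.imwrite('pics/w3.png',I)"
```

```text
t 4.3 cur psi -37.7 q6 1.54 grasp [0.2259 0.4608 0.1193] gap 0.0499 F [-0.  -0.2 -0.7]
->psi -37.3 ROW [86.3, -0.1, -0.6, -0.007, 0.001, -0.001]
[ 0.88  0.47  1.61 -0.    1.07  1.54]
```

step_arm --plan '[[[30,0,-1,-0.007,0,0],[55,0,-1,-0.007,0,0],[75,0,-1,-0.007,0,0],[82,0,-1,-0.007,0,0],[86,0,-1,-0.007,0,0],[88,0,-1,-0.007,0,0],[88,0,-1,-0.007,0,0]]]'

```text
time: 4.98
position: [0.2266, 0.4618, 0.1788]
orientation: [1.673, 0.824, -1.673]
force: [-0.4, -0.4, -1.0]
finger_gap: 0.0501
```

```bash
python3 -c "
from h import *
go((.2262,.4614,.031),142.7)"
```

```text
t 5.0 cur psi -37.5 q6 1.54 grasp [0.2267 0.4617 0.0318] gap 0.0501 F [-0.4 -0.4 -1. ]
->psi -37.3 ROW [0.8, -0.1, 0.5, -0.004, 0.0, -0.001]
```

step_arm --plan '[[[1,0,0,0,0,0],[2,0,0,0,0,0],[2,0,0,0,0,0]]]'

```text
time: 5.23
position: [0.2267, 0.462, 0.1781]
orientation: [1.675, 0.825, -1.671]
force: [-1.1, -0.8, 8.6]
finger_gap: 0.0497
```

step_arm --plan '[[[0,0,0,0,0,0],[0,0,0,0,0,0],[0,0,0,0,0,0]]]' --fingers -0.35

```text
time: 5.48
position: [0.2268, 0.462, 0.1785]
orientation: [1.676, 0.825, -1.67]
force: [0.1, 0.4, -0.4]
finger_gap: 0.0595
```

step_arm --plan '[[[-30,0,0,0,0,0],[-65,0,0,0,0,0],[-105,0,0,0,0,0],[-140,0,0,0,0,0],[-140,0,0,0,0,0],[-140,0,0,0,0,0]]]'

```text
time: 5.98
position: [0.2263, 0.4617, 0.32]
orientation: [1.68, 0.827, -1.667]
force: [-0.3, -0.5, -0.4]
finger_gap: 0.0597
```

```bash
python3 -c "
from h import *
st=env.state();C=cam('wrist',st)
I=vision.capture('wrist');cv2.imwrite('pics/w3.png',I)
cv2.imwrite('pics/top2.png',vision.capture('top'))
print(proj(C,[(.2262,.4614,.032),(.293,.4105,.017),(.337,.335,.03)]).round())
go((.337,.3355,.13),142.7);go((.337,.3355,.13),52.7)"
```

```text
[[317. 232.]
 [413. 226.]
 [507. 267.]]
t 6.1 cur psi -37.5 q6 1.54 grasp [0.2265 0.4616 0.1705] gap 0.0593 F [ 0.9 -0.1  0.3]
->psi -37.3 ROW [40.6, 164.6, 32.6, -0.004, -0.001, -0.001]
t 6.1 cur psi -37.5 q6 1.54 grasp [0.2265 0.4616 0.1705] gap 0.0593 F [ 0.9 -0.1  0.3]
->psi -127.3 ROW [40.6, 164.6, 32.6, 1.567, -0.002, 0.0]
```

View pics/w3.png

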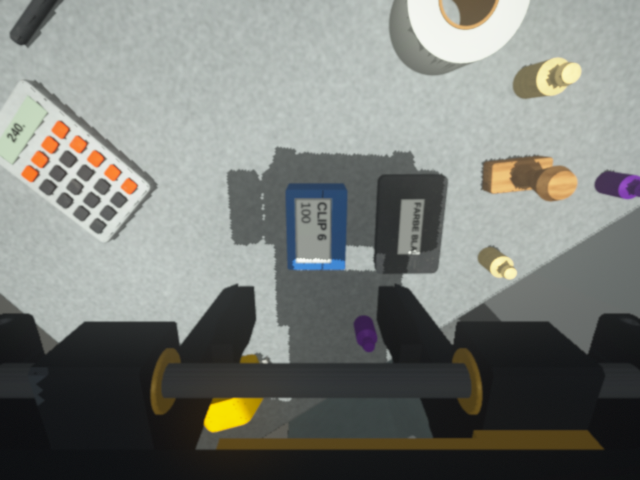

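The carton lies parallel to the pad, at (317,227) against the pad's (412,224), with a gap of about 30 px, which is about 30 mm. Next is the small brass weight at (495,262). I'll refine it, along with the stamp and large weight.

```bash
python3 - <<'E'
from h import *
C=cam('wrist');I=cv2.imread('pics/w3.png')
for c in blobs(I,(15,60,80),(35,200,255),60)+blobs(I,*COL['blue']):
    b=cv2.boundingRect(c);r=cv2.minAreaRect(c)
    if b[1]<290: print(b,np.round(r[0],1),np.round(r[1],1),round(r[2],1),box(c).round().tolist())
print('knob top small',ray(C,(509,272),.041)); 
print('small base guess proj',proj(C,[(.337,.3355,z) for z in(0,.031,.041)]).round(1).tolist())
print('large proj',proj(C,[(.4337,.4502,z) for z in(0,.038,.051)]).round(1).tolist())
cv2.imwrite('pics/w3c.png',cv2.resize(I[40:300,270:600],None,fx=2.4,fy=2.3,interpolation=cv2.INTER_CUBIC))
# post azimuths
T=cam('top');print('top post dir',[ray(T,p,0)[0,:2].round(3).tolist() for p in((640,232),(640,290),(500,10))])
E
```

```text
(483, 156, 95, 45) [530.  176.9] [94.8 43.2] 5.2 [[481.0, 194.0], [485.0, 151.0], [579.0, 160.0], [575.0, 203.0]]
(514, 58, 67, 40) [546.6  78.4] [34.9 68.7] 72.3 [[509.0, 72.0], [574.0, 51.0], [585.0, 85.0], [519.0, 105.0]]
(439, 0, 60, 30) [468.5  14.5] [29. 59.] 90.0 [[439.0, 0.0], [498.0, 0.0], [498.0, 29.0], [439.0, 29.0]]
(479, 248, 37, 31) [497.4 263.2] [40.7 22.1] 42.0 [[475.0, 258.0], [490.0, 241.0], [520.0, 269.0], [505.0, 285.0]]
(286, 184, 61, 86) [316.  226.5] [85. 60.] 90.0 [[286.0, 184.0], [346.0, 184.0], [346.0, 269.0], [286.0, 269.0]]
knob top small [[0.33224486 0.33804972 0.041     ]]
small base guess proj [[491.3, 253.1], [509.1, 266.2], [515.6, 271.0]]
large proj [[530.2, 79.1], [563.0, 72.3], [576.6, 69.4]]
top post dir [[0.371, -0.054], [0.28, -0.05], [0.738, 0.158]]
```

View pics/w3c.png

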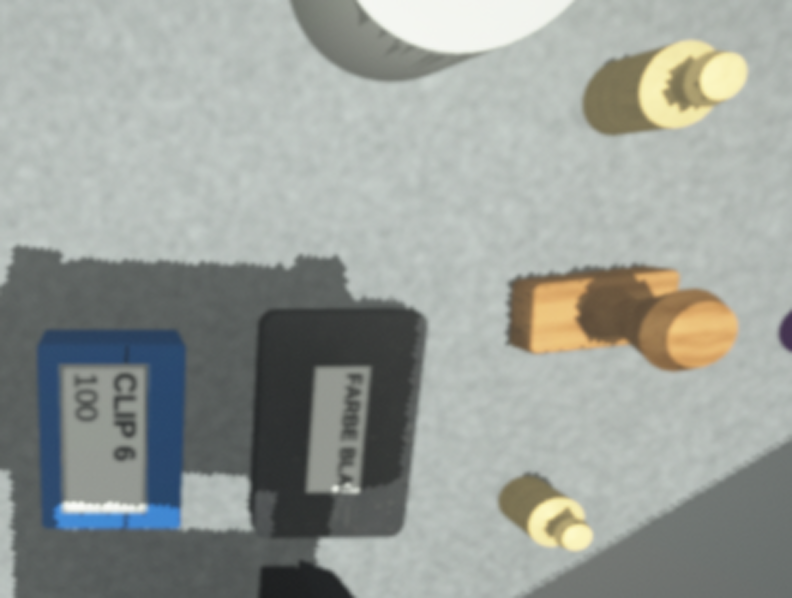

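```bash
python3 -c "
from h import *
go((.3355,.3365,.13),0)"
```

```text
t 6.1 cur psi -37.5 q6 1.54 grasp [0.2265 0.4616 0.1705] gap 0.0593 F [ 0.9 -0.1  0.3]
->psi 0 ROW [40.6, 162.8, 32.7, -0.655, -0.001, -0.001]
```

step_arm --plan '[[[41,163,33,-0.655,0,0],[41,163,33,-0.655,0,0],[41,163,33,-0.655,0,0],[41,163,33,-0.655,0,0],[41,163,33,-0.655,0,0],[41,163,33,-0.655,0,0],[41,163,33,-0.655,0,0],[41,163,33,-0.655,0,0]]]' --fingers -0.1

```text
time: 6.75
position: [0.3354, 0.336, 0.2755]
orientation: [1.211, 1.208, -1.212]
force: [0.7, -0.2, -0.1]
finger_gap: 0.0486
```

```bash
cat >> h.py <<'E'
def wknob(z,rng,name=None,near=None):
    """wrist: extents of brass/wood blobs"""
    st=env.state();C=cam('wrist',st);I=vision.capture('wrist')
    if name: cv2.imwrite(name,I)
    return I,C
E
python3 - <<'E'
from h import *
I,C=wknob(0,0,'pics/w4.png')
for c in blobs(I,(15,45,60),(35,220,255),60):
    b=cv2.boundingRect(c)
    if b[1]<290: print(b,np.round(cv2.minAreaRect(c)[0],1))
print(proj(C,[(.3355,.3365,z) for z in(0,.031,.041)]).round(1).tolist())
cv2.imwrite('pics/w4c.png',cv2.resize(I[130:330,200:440],None,fx=2.5,fy=2.5))
go((.3355,.3365,.024),0)
E
```

```text
(353, 128, 79, 67) [394.3 160.7]
(443, 44, 60, 50) [472.8  70.3]
(302, 223, 28, 38) [315.5 241.5]
[[317.1, 233.7], [317.2, 247.2], [317.2, 252.3]]
t 6.8 cur psi -0.1 q6 0.54 grasp [0.3352 0.3363 0.1288] gap 0.0487 F [-0.   0.3  0.3]
->psi 0 ROW [104.8, 0.3, -0.2, -0.002, 0.0, 0.0]
```

View pics/w4c.png

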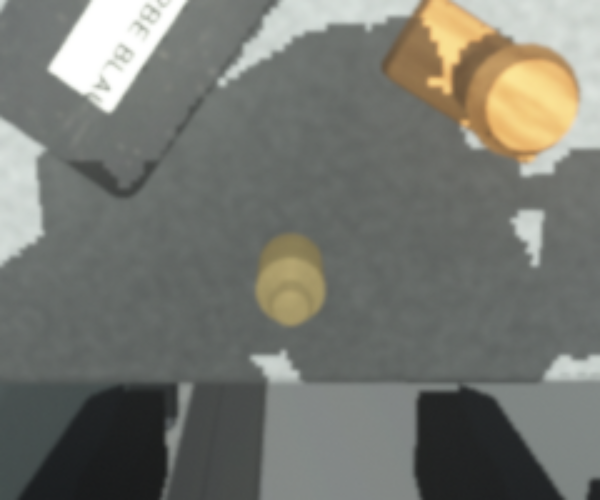

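The small weight is centred at (316,253), where I predicted it. Going down to grasp it.

step_arm --plan '[[[35,0,0,0,0,0],[65,0,0,0,0,0],[90,0,0,0,0,0],[104,0,0,0,0,0],[104,0,0,0,0,0],[104,0,0,0,0,0]]]'

```text
time: 7.3
position: [0.3348, 0.3368, 0.1716]
orientation: [1.21, 1.208, -1.212]
force: [0.1, -0.7, 1.1]
finger_gap: 0.0482
```

step_arm --plan '[[[0,0,0,0,0,0],[0,0,0,0,0,0],[0,0,0,0,0,0],[0,0,0,0,0,0],[0,0,0,0,0,0],[0,0,0,0,0,0],[0,0,0,0,0,0]]]' --fingers 1

```text
time: 7.88
position: [0.3349, 0.3369, 0.1721]
orientation: [1.211, 1.208, -1.212]
force: [0.2, -0.4, 6.3]
finger_gap: 0.0188
```

```bash
python3 - <<'E'
from h import *
go((.3355,.3365,.14),0)
I=cv2.imread('pics/w4.png')
E
```

```text
t 7.9 cur psi -0.2 q6 0.54 grasp [0.3348 0.3369 0.0251] gap 0.0188 F [ 0.2 -0.4  6.3]
->psi 0 ROW [-114.9, 0.6, 0.5, -0.003, 0.0, 0.0]
```

step_arm --plan '[[[-30,0,0,0,0,0],[-65,0,0,0,0,0],[-100,0,0,0,0,0],[-115,0,0,0,0,0],[-115,0,0,0,0,0]]]'

```text
time: 8.3
position: [0.3351, 0.3371, 0.2902]
orientation: [1.216, 1.206, -1.206]
force: [0.2, 0.3, -1.0]
finger_gap: 0.0183
```

```bash
python3 - <<'E'
from h import *
I=vision.capture('top');cv2.imwrite('pics/top3.png',I);T=cam('top')
for c in blobs(I,*COL['blue']):
    r=cv2.minAreaRect(c)
    if r[0][1]>220: 
        b=box(c);q=ray(T,b,.032)[:,:2];e=q[1]-q[0];print('carton',np.round(r[0],1),np.round(r[1],1),q.mean(0),ray(T,b,.02).mean(0),np.linalg.norm(q[1]-q[0]),np.linalg.norm(q[2]-q[1]),np.degrees(np.arctan2(e[1],e[0])))
go((.2262,.4614,.14),0); go((.2262,.4614,.14),-37)
S=env.state();C=cam('wrist',S);W=vision.capture('wrist');cv2.imwrite('pics/w5.png',W)
E
```

```text
carton [309.8 318. ] [46.3 33. ] [0.22804176 0.46151017] [0.22760034 0.46194471 0.02      ] 0.04944574975013975 0.0696326533274078 -37.93175165704228
t 8.3 cur psi -0.2 q6 0.54 grasp [0.3352 0.3371 0.1411] gap 0.0188 F [-0.4 -0.2 -1.6]
->psi 0 ROW [1.0, -109.0, -124.2, -0.003, -0.001, -0.002]
t 8.3 cur psi -0.2 q6 0.54 grasp [0.3352 0.3371 0.1411] gap 0.0188 F [-0.4 -0.2 -1.6]
->psi -37 ROW [1.0, -109.0, -124.2, 0.643, -0.002, -0.002]
```

View pics/top3.png

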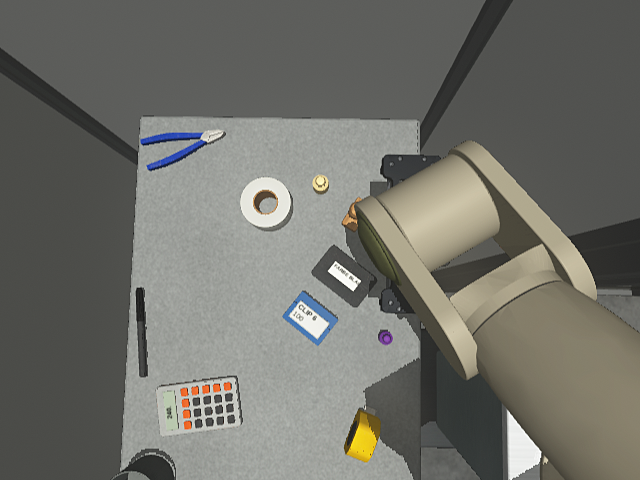

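The top view shows the carton at (310,318), at (0.2277, 0.4616) m and yaw 52.1° against the pad's 52.7°, with about 29 mm clear. Now I'll put the small weight on it.

step_arm --plan '[[[1,-108,-124,0.643,0,0],[1,-108,-124,0.643,0,0],[1,-108,-124,0.643,0,0],[1,-108,-124,0.643,0,0],[1,-108,-124,0.643,0,0],[1,-108,-124,0.643,0,0],[1,-108,-124,0.643,0,0],[1,-108,-124,0.643,0,0]]]'

```text
time: 9.07
position: [0.2269, 0.4609, 0.2841]
orientation: [1.661, 0.832, -1.668]
force: [0.1, 0.1, -1.4]
finger_gap: 0.0188
```

```bash
python3 -c "
from h import *
go((.2276,.4615,.059),-37.5)"
```

```text
t 9.1 cur psi -36.8 q6 1.53 grasp [0.2266 0.4604 0.1371] gap 0.0188 F [ 0.1  0.1 -1.4]
->psi -37.5 ROW [78.1, 0.2, -1.2, 0.012, 0.004, 0.0]
```

step_arm --plan '[[[30,0,-1,0.012,0.004,0],[55,0,-1,0.012,0.004,0],[70,0,-1,0.012,0.004,0],[76,0,-1,0.012,0.004,0],[78,0,-1,0.012,0.004,0],[78,0,-1,0.012,0.004,0],[78,0,-1,0.012,0.004,0]]]'

```text
time: 9.65
position: [0.2278, 0.4615, 0.2068]
orientation: [1.674, 0.826, -1.672]
force: [-0.9, 0.4, -1.1]
finger_gap: 0.0189
```

```bash
python3 -c "
from h import *
go((.2276,.4615,.057),-37.5)"
```

```text
t 9.7 cur psi -37.5 q6 1.54 grasp [0.2279 0.4617 0.0598] gap 0.0189 F [-0.9  0.4 -1.1]
->psi -37.5 ROW [2.8, -0.1, 0.1, -0.0, -0.002, 0.0]
```

step_arm --plan '[[[1,0,0,0,0,0],[2,0,0,0,0,0],[3,0,0,0,0,0],[3.5,0,0,0,0,0],[3.5,0,0,0,0,0]]]'

```text
time: 10.07
position: [0.2278, 0.4616, 0.2041]
orientation: [1.675, 0.826, -1.671]
force: [-0.8, -0.2, 6.9]
finger_gap: 0.0184
```

step_arm --plan '[[[0,0,0,0,0,0],[0,0,0,0,0,0],[0,0,0,0,0,0],[0,0,0,0,0,0]]]' --fingers 0

```text
time: 10.4
position: [0.2278, 0.4616, 0.2041]
orientation: [1.675, 0.826, -1.67]
force: [-0.0, 0.2, -0.2]
finger_gap: 0.0428
```

step_arm --plan '[[[-20,0,0,0,0,0],[-50,0,0,0,0,0],[-85,0,0,0,0,0],[-110,0,0,0,0,0],[-110,0,0,0,0,0],[-110,0,0,0,0,0]]]'

```text
time: 10.9
position: [0.2275, 0.4613, 0.3148]
orientation: [1.678, 0.828, -1.669]
force: [0.4, 0.3, -1.2]
finger_gap: 0.0441
```

```bash
python3 - <<'E'
from h import *
st=env.state();C=cam('wrist',st);I=vision.capture('wrist');cv2.imwrite('pics/w6.png',I)
print(proj(C,[(.2276,.4615,.032),(.2276,.4615,.073)]).round())
go((.39,.395,.19),57.5)
cv2.imwrite('pics/w6c.png',np.hstack([cv2.resize(I[130:330,200:400],None,fx=2,fy=2), cv2.resize(cv2.imread('pics/w4.png')[110:230,330:450],(400,400),interpolation=cv2.INTER_CUBIC)]))
E
```

```text
[[317. 232.]
 [317. 250.]]
t 10.9 cur psi -37.5 q6 1.54 grasp [0.2276 0.4614 0.1666] gap 0.044 F [0.3 0.6 0.2]
->psi -122.5 ROW [-23.3, 169.3, -46.5, 1.484, -0.002, 0.002]
```

View pics/w6c.png

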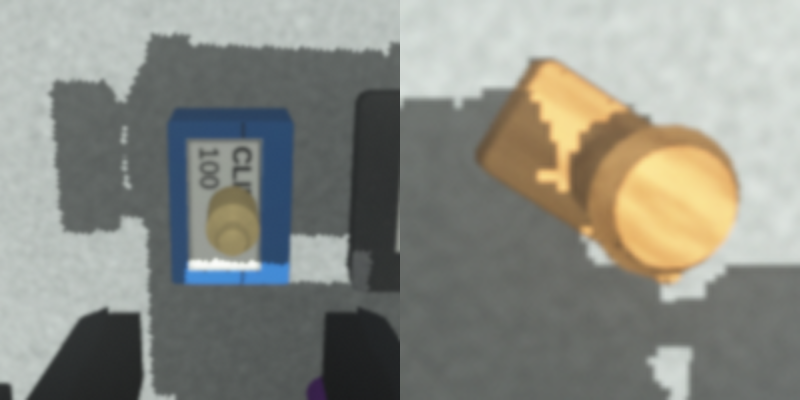

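The small weight stands in the middle of the carton at (316,249), predicted (317,250). For the stamp, the right half of the crop gives the base's end edge and the knob, so I'll compute its pose from w4 and the top view.

```bash
python3 - <<'E'
from h import *
# w4 pose
st=dict(position=np.array([.3352,.3363,.1288+.147]),orientation=np.array([1.211,1.208,-1.212]))
C=cam('wrist',st)
print('knob',ray(C,(413,172),.068)[0])
a,b=ray(C,[(373.5,127.4),(354,158)],.02)[:,:2]; e=b-a; print('edge',a,b,np.linalg.norm(e),'edge ang',np.degrees(np.arctan2(e[1],e[0])), 'long ang',(np.degrees(np.arctan2(e[1],e[0]))+90)%180)
# long edge lower-left: from (354,158) to approx crop (585,230)
c=ray(C,[(330+185*.3,110+230*.3)],.02)[0,:2]; f=c-b; print('long edge ang',np.degrees(np.arctan2(f[1],f[0]))%180)
u=f/np.linalg.norm(f); m=(a+b)/2; print('centre est',m+u*.025)
I=cv2.imread('pics/top1.png');T=cam('top')
s=cv2.resize(I[190:238,333:378],None,fx=8,fy=8,interpolation=cv2.INTER_CUBIC);cv2.imwrite('pics/st.png',s)
w=[c for c in blobs(I,*COL['wood']) if abs(cv2.minAreaRect(c)[0][0]-355)<8][0]
print(cv2.approxPolyDP(w,2,True)[:,0].tolist())
E
```

```text
knob [0.3877626 0.3938822 0.068    ]
edge [0.37249392 0.41685614] [0.36016695 0.3970066 ] 0.023365755611520184 edge ang -121.84112292232273 long ang 148.1588770776773
long edge ang 147.26394944691165
centre est [0.38735971 0.39341213]
[[360, 198], [350, 206], [342, 224], [353, 231], [370, 207], [367, 211]]
```

View pics/st.png

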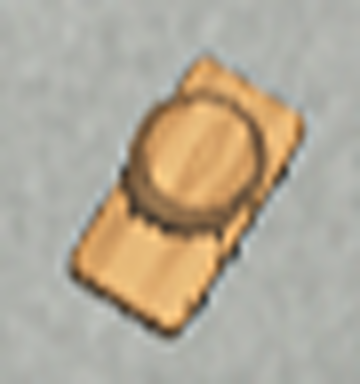

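The stamp is at (0.3885, 0.394) with its base along about 148°. I'll pick it with jaws at -32°, then turn +84.5° to match the pad.

```bash
python3 -c "
from h import *
go((.3885,.3938,.16),-32)"
```

```text
t 10.9 cur psi -37.5 q6 1.54 grasp [0.2276 0.4614 0.1666] gap 0.044 F [0.3 0.6 0.2]
->psi -32 ROW [6.7, 168.8, -44.6, -0.096, -0.002, -0.0]
```

step_arm --plan '[[[7,169,-45,-0.096,-0.002,0],[7,169,-45,-0.096,-0.002,0],[7,169,-45,-0.096,-0.002,0],[7,169,-45,-0.096,-0.002,0],[7,169,-45,-0.096,-0.002,0],[7,169,-45,-0.096,-0.002,0],[7,169,-45,-0.096,-0.002,0],[7,169,-45,-0.096,-0.002,0]]]' --fingers -0.1

```text
time: 11.62
position: [0.3876, 0.3946, 0.306]
orientation: [1.605, 0.892, -1.608]
force: [0.8, 0.8, -0.1]
finger_gap: 0.0482
```

```bash
python3 - <<'E'
from h import *
go((.3885,.3938,.054),-32)
st=env.state();C=cam('wrist',st);I=vision.capture('wrist');cv2.imwrite('pics/w7.png',I)
for z in (.02,.07):print(proj(C,(.3885,.3938,z)).round(1))
m=cv2.inRange(cv2.cvtColor(I,cv2.COLOR_BGR2HSV),(5,70,40),(20,255,255));m[290:]=0
cs,_=cv2.findContours(m,cv2.RETR_EXTERNAL,cv2.CHAIN_APPROX_NONE);
for c in cs:
    if cv2.contourArea(c)>200: print(cv2.boundingRect(c),cv2.minAreaRect(c))
cv2.imwrite('pics/w7c.png',cv2.resize(I[150:310,220:420],None,fx=3,fy=3,interpolation=cv2.INTER_CUBIC))
E
```

```text
t 11.6 cur psi -31.9 q6 1.14 grasp [0.3874 0.3945 0.159 ] gap 0.0482 F [ 0.8  0.8 -0.1]
->psi -32 ROW [105.0, 1.3, 0.0, 0.002, 0.001, 0.001]
[[319.1 229.7]]
[[319.6 251.5]]
(288, 210, 61, 54) ((318.0, 236.5), (53.0, 60.0), 90.0)
(182, 19, 62, 70) ((212.5, 53.5), (69.0, 61.0), 90.0)
```

View pics/w7c.png

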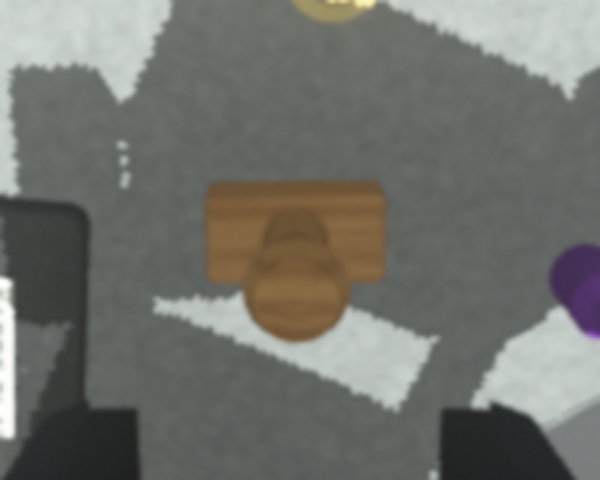

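The stamp base is square to the jaws, centred at column 319, with the knob at (319,250); both match prediction. Grasping the knob.

step_arm --plan '[[[35,1,0,0,0,0],[65,1,0,0,0,0],[90,1,0,0,0,0],[104,1,0,0,0,0],[104,1,0,0,0,0],[104,1,0,0,0,0]]]'

```text
time: 12.17
position: [0.3873, 0.3948, 0.2024]
orientation: [1.603, 0.894, -1.607]
force: [0.8, 0.1, 0.8]
finger_gap: 0.0485
```

step_arm --plan '[[[0,0,0,0,0,0],[0,0,0,0,0,0],[0,0,0,0,0,0],[0,0,0,0,0,0],[0,0,0,0,0,0],[0,0,0,0,0,0]]]' --fingers 1

```text
time: 12.67
position: [0.3876, 0.3949, 0.2032]
orientation: [1.605, 0.894, -1.605]
force: [1.6, -1.1, 6.2]
finger_gap: 0.0213
```

```bash
python3 -c "
from h import *
go((.3885,.3938,.15),-32)"
```

```text
t 12.7 cur psi -31.8 q6 1.14 grasp [0.3876 0.3949 0.0562] gap 0.0213 F [ 1.6 -1.1  6.2]
->psi -32 ROW [-93.8, 1.3, 0.4, 0.004, 0.0, 0.0]
```

step_arm --plan '[[[-25,0,0,0,0,0],[-60,0,0,0,0,0],[-85,0,0,0,0,0],[-90,0,0,0,0,0],[-90,0,0,0,0,0]]]'

```text
time: 13.08
position: [0.3876, 0.3949, 0.2944]
orientation: [1.608, 0.894, -1.603]
force: [-0.1, 0.2, -1.1]
finger_gap: 0.0214
```

```bash
python3 - <<'E'
from h import *
I=vision.capture('top');cv2.imwrite('pics/top4.png',I);T=cam('top')
w=vision.capture('wrist');cv2.imwrite('pics/w8.png',w)
go((.2930,.4106,.145),52.7)
E
```

```text
t 13.2 cur psi -31.8 q6 1.14 grasp [0.3871 0.3945 0.1449] gap 0.0215 F [ 0.8  1.4 -1.2]
->psi 52.7 ROW [0.0, -88.6, 36.2, -1.475, 0.001, 0.002]
```

```bash
python3 - <<'E'
from h import *
C=cam('wrist');I=cv2.imread('pics/w8.png');st=env.state();M=R.from_rotvec(st['orientation'])
m=cv2.inRange(cv2.cvtColor(I,cv2.COLOR_BGR2HSV),(5,60,30),(22,255,255));m[340:]=0;m[:150]=0
cs,_=cv2.findContours(m,cv2.RETR_EXTERNAL,cv2.CHAIN_APPROX_NONE)
for c in cs:
    if cv2.contourArea(c)>300: print(cv2.boundingRect(c),cv2.minAreaRect(c),cv2.approxPolyDP(c,3,True)[:,0].tolist())
# predicted base corners if held at grasp height .0562, tool coords
P=[[.147+.0562-h,y,z] for h in(0,.02) for y,z in((-.025,-.013),(.025,-.013),(.025,.013),(-.025,.013))]
print(proj(C,M.apply(P)+st['position']).round(0).tolist())
E
```

```text
(272, 255, 94, 85) ((318.5, 297.0), (84.0, 93.0), 90.0) [[278, 256], [272, 267], [273, 285], [292, 287], [293, 307], [297, 309], [288, 317], [286, 339], [346, 339], [344, 318], [336, 310], [339, 288], [364, 286], [361, 256]]
[[275.0, 251.0], [361.0, 251.0], [359.0, 291.0], [276.0, 291.0], [270.0, 265.0], [365.0, 265.0], [363.0, 308.0], [272.0, 308.0]]
```

The held stamp is level and square in the wrist view: base front corners at (278,256) and (361,256). The fingers cover its rear. Moving it over the pad.

step_arm --plan '[[[0,-89,36,-1.475,0,0],[0,-89,36,-1.475,0,0],[0,-89,36,-1.475,0,0],[0,-89,36,-1.475,0,0],[0,-89,36,-1.475,0,0],[0,-89,36,-1.475,0,0],[0,-89,36,-1.475,0,0],[0,-89,36,-1.475,0,0],[0,-89,36,-1.475,0,0],[0,-89,36,-1.475,0,0],[0,-89,36,-1.475,0,0],[0,-89,36,-1.475,0,0]]]'

```text
time: 14.18
position: [0.2926, 0.4108, 0.2902]
orientation: [0.501, 1.515, -0.509]
force: [0.1, -0.4, -1.2]
finger_gap: 0.0213
```

```bash
python3 - <<'E'
from h import *
I=vision.capture('wrist');cv2.imwrite('pics/w9.png',I)
go((.2930,.4106,.076),52.7)
st=env.state();C=cam('wrist',st);M=R.from_rotvec(st['orientation'])
a=np.radians(52.7);u=np.array([np.cos(a),np.sin(a)]);v=np.array([np.sin(a),-np.cos(a)])
print('pad corners pred',proj(C,[np.r_[np.array([.2930,.4106])+s*.045*u+t*.029*v,.017] for s,t in((1,1),(1,-1),(-1,-1),(-1,1))]).round().tolist())
g=cv2.cvtColor(I,cv2.COLOR_BGR2GRAY);m=cv2.inRange(cv2.cvtColor(I,cv2.COLOR_BGR2HSV),(5,60,30),(22,255,255));m[340:]=0;m[:150]=0
for c in cv2.findContours(m,cv2.RETR_EXTERNAL,cv2.CHAIN_APPROX_NONE)[0]:
    if cv2.contourArea(c)>300: print(cv2.boundingRect(c),cv2.approxPolyDP(c,3,True)[:,0].tolist())
E
```

```text
t 14.2 cur psi 53.3 q6 -0.21 grasp [0.2919 0.4103 0.1432] gap 0.0216 F [-0.3  0.5 -1.1]
->psi 52.7 ROW [67.2, 0.5, 0.6, 0.011, -0.002, 0.006]
pad corners pred [[372.0, 271.0], [377.0, 201.0], [259.0, 200.0], [262.0, 270.0]]
(272, 254, 94, 86) [[277, 255], [272, 266], [273, 285], [292, 287], [293, 307], [297, 309], [287, 320], [287, 339], [345, 339], [345, 322], [336, 310], [339, 288], [364, 286], [362, 257]]
(525, 244, 56, 50) [[572, 248], [556, 244], [535, 253], [525, 269], [528, 285], [542, 293], [556, 292], [569, 285], [580, 268], [579, 257]]
```

View pics/w9.png

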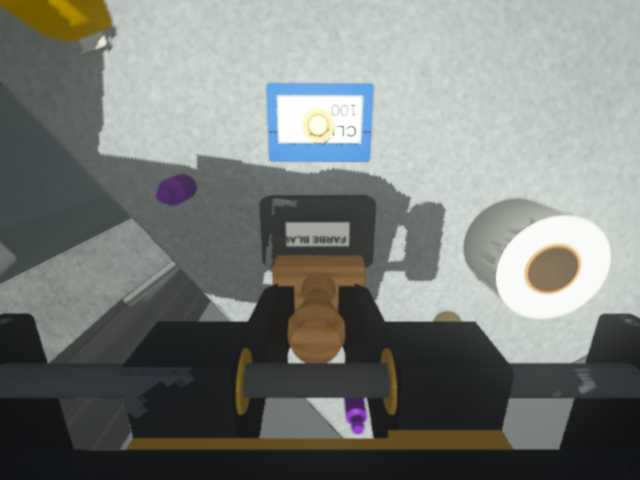

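The wrist view shows:
- The carton with its weight centred at (319,124).
- The pad at columns 261 to 375 and the stamp above it at 272 to 366, so they are centred on the same column.
- The roll at (552,268).

Lowering, with a slight shift of -1 mm in z.

step_arm --plan '[[[25,0,-1,0.011,0,0.004],[45,0,-1,0.011,0,0.004],[58,0,-1,0.011,0,0.004],[64,0,-1,0.011,0,0.004],[66,0,-1,0.011,0,0.004],[66,0,-1,0.011,0,0.004]]]'

```text
time: 14.73
position: [0.2915, 0.4111, 0.2236]
orientation: [0.509, 1.513, -0.512]
force: [-0.2, 0.5, -0.6]
finger_gap: 0.0214
```

```bash
python3 -c "
from h import *
go((.2930,.4106,.073),52.7)"
```

```text
t 14.7 cur psi 52.6 q6 -0.2 grasp [0.291  0.4109 0.0766] gap 0.0214 F [-0.2  0.5 -0.6]
->psi 52.7 ROW [3.6, 0.5, 1.5, -0.001, -0.002, 0.003]
```

step_arm --plan '[[[1,0,0,0,0,0],[2,0,0,0,0,0],[3,0,0,0,0,0],[3.5,0,0,0,0,0],[4,0,0,0,0,0],[4,0,0,0,0,0]]]'

```text
time: 15.23
position: [0.2915, 0.4111, 0.2198]
orientation: [0.509, 1.512, -0.512]
force: [-0.6, -0.6, -0.3]
finger_gap: 0.0215
```

step_arm --plan '[[[0.7,0,0,0,0,0],[1.4,0,0,0,0,0],[2,0,0,0,0,0],[2,0,0,0,0,0]]]'

```text
time: 15.57
position: [0.2919, 0.4116, 0.2191]
orientation: [0.512, 1.511, -0.509]
force: [0.0, 0.7, 11.2]
finger_gap: 0.0213
```

step_arm --plan '[[[-0.5,0,0,0,0,0],[-0.5,0,0,0,0,0],[-0.5,0,0,0,0,0],[-0.5,0,0,0,0,0]]]' --fingers -0.1

```text
time: 15.9
position: [0.2918, 0.4116, 0.2193]
orientation: [0.511, 1.511, -0.51]
force: [-0.1, -0.3, 0.3]
finger_gap: 0.0459
```

step_arm --plan '[[[-20,0,0,0,0,0],[-50,0,0,0,0,0],[-85,0,0,0,0,0],[-100,0,0,0,0,0],[-100,0,0,0,0,0]]]'

```text
time: 16.32
position: [0.2921, 0.4116, 0.3225]
orientation: [0.515, 1.508, -0.505]
force: [-0.1, 0.1, 0.7]
finger_gap: 0.0485
```

```bash
python3 - <<'E'
from h import *
st=env.state();C=cam('wrist',st);I=vision.capture('wrist');cv2.imwrite('pics/w10.png',I)
a=np.radians(52.7);u=np.array([np.cos(a),np.sin(a)]);v=np.array([np.sin(a),-np.cos(a)])
P=lambda hx,hy,z:[np.r_[np.array([.2930,.4106])+s*hy*u+t*hx*v,z] for s,t in((1,1),(1,-1),(-1,-1),(-1,1))]
print('pad pred',proj(C,P(.029,.045,.017)).round().tolist());print('stamp base pred',proj(C,P(.013,.025,.037)).round().tolist(),'z17',proj(C,P(.013,.025,.017)).round().tolist(),'knob',proj(C,(.293,.4106,.085)).round())
m=cv2.inRange(cv2.cvtColor(I,cv2.COLOR_BGR2HSV),(5,60,30),(22,255,255));m[330:]=0;m[:150]=0
for c in cv2.findContours(m,cv2.RETR_EXTERNAL,cv2.CHAIN_APPROX_NONE)[0]:
    if cv2.contourArea(c)>300: print(cv2.boundingRect(c),cv2.approxPolyDP(c,2.5,True)[:,0].tolist())
# pad edges: dark along column 268..., rows
g=cv2.cvtColor(I,cv2.COLOR_BGR2GRAY);print('row 205',g[205,230:400:4].tolist());print('col 320',g[150:290:4,320].tolist())
go((.4345,.4505,.16),142.7);go((.4345,.4505,.16),52.7)
E
```

```text
pad pred [[363.0, 256.0], [365.0, 193.0], [260.0, 193.0], [264.0, 256.0]]
stamp base pred [[343.0, 247.0], [344.0, 217.0], [282.0, 217.0], [283.0, 247.0]] z17 [[341.0, 239.0], [342.0, 211.0], [284.0, 211.0], [285.0, 240.0]] knob [[313. 254.]]
(494, 229, 49, 45) [[534, 232], [515, 230], [500, 240], [494, 256], [502, 270], [522, 272], [538, 260], [542, 243]]
(285, 210, 61, 55) [[287, 211], [285, 241], [296, 245], [306, 261], [321, 263], [331, 255], [335, 244], [345, 242], [343, 211]]
row 205 [100, 94, 99, 99, 98, 93, 97, 99, 55, 56, 54, 54, 54, 54, 54, 53, 55, 54, 54, 54, 54, 54, 54, 55, 56, 55, 56, 57, 56, 58, 58, 59, 59, 59, 98, 100, 103, 101, 104, 100, 103, 113, 140]
col 320 [150, 149, 185, 211, 158, 114, 108, 108, 108, 103, 57, 61, 59, 56, 54, 69, 88, 99, 83, 83, 83, 93, 90, 95, 107, 101, 95, 100, 90, 97, 96, 100, 100, 96, 98]
t 16.4 cur psi 52.6 q6 -0.2 grasp [0.2921 0.4119 0.1733] gap 0.0483 F [-0.4  0.  -0.8]
->psi -37.3 ROW [13.6, 117.6, 89.7, 1.57, -0.003, -0.002]
t 16.4 cur psi 52.6 q6 -0.2 grasp [0.2921 0.4119 0.1733] gap 0.0483 F [-0.4  0.  -0.8]
->psi 52.7 ROW [13.6, 117.6, 89.7, -0.001, -0.001, -0.003]
```

The stamp stands on the pad: base at columns 285 to 346 and rows 211 to 242, against a predicted 282 to 344 and 211 to 247. That is square and within about 2 mm. Next, the large weight.

step_arm --plan '[[[14,118,90,1.57,0,0],[14,118,90,1.57,0,0],[14,118,90,1.57,0,0],[14,118,90,1.57,0,0],[14,118,90,1.57,0,0],[14,118,90,1.57,0,0],[14,118,90,1.57,0,0],[14,118,90,1.57,0,0],[14,118,90,1.57,0,0],[14,118,90,1.57,0,0],[14,118,90,1.57,0,0],[14,118,90,1.57,0,0]]]'

```text
time: 17.37
position: [0.435, 0.4505, 0.3043]
orientation: [1.627, 0.873, -1.629]
force: [-0.3, -0.1, -0.2]
finger_gap: 0.0487
```

```bash
python3 - <<'E'
from h import *
st=env.state();C=cam('wrist',st);I=vision.capture('wrist');cv2.imwrite('pics/w11.png',I)
for z in (0,.038,.051):print(proj(C,(.4345,.4505,z)).round(1))
for c in blobs(I,(14,45,50),(38,230,255),60):
    b=cv2.boundingRect(c)
    if b[1]<300: print(b)
go((.4345,.4505,.029),-37.3);print(st['qpos'].round(2))
E
```

```text
[[317.5 223.9]]
[[317.6 237.8]]
[[317.6 243.5]]
(178, 150, 56, 56)
(301, 211, 32, 40)
t 17.4 cur psi -34.1 q6 1.21 grasp [0.4347 0.4506 0.1573] gap 0.0485 F [-0.6  0.6  0.3]
->psi -37.3 ROW [128.3, -0.1, 0.2, 0.056, 0.0, 0.002]
[0.61 0.59 1.23 0.   1.32 1.2 ]
```

The large weight's blob matches the predicted axis at column 317. Going down to grasp it.

step_arm --plan '[[[38,0,0,0.056,0,0],[75,0,0,0.056,0,0],[105,0,0,0.056,0,0],[122,0,0,0.056,0,0],[127,0,0,0.056,0,0],[127,0,0,0.056,0,0],[127,0,0,0.056,0,0]]]'

```text
time: 18.0
position: [0.4349, 0.4507, 0.1776]
orientation: [1.67, 0.83, -1.671]
force: [0.0, 0.2, 0.4]
finger_gap: 0.0486
```

step_arm --plan '[[[0,0,0,0,0,0],[0,0,0,0,0,0],[0,0,0,0,0,0],[0,0,0,0,0,0],[0,0,0,0,0,0],[0,0,0,0,0,0]]]' --fingers 1

```text
time: 18.5
position: [0.435, 0.4508, 0.1784]
orientation: [1.671, 0.83, -1.67]
force: [-0.3, 0.3, 5.4]
finger_gap: 0.0242
```

step_arm --plan '[[[-30,0,0,0,0,0],[-65,0,0,0,0,0],[-100,0,0,0,0,0],[-110,0,0,0,0,0],[-110,0,0,0,0,0]]]'

```text
time: 18.92
position: [0.4351, 0.4507, 0.2907]
orientation: [1.675, 0.831, -1.665]
force: [-0.4, -0.4, -2.3]
finger_gap: 0.0238
```

```bash
python3 - <<'E'
from h import *
I=vision.capture('wrist');cv2.imwrite('pics/w12.png',I);cv2.imwrite('pics/top5.png',vision.capture('top'))
go((.3472,.4750,.14),-37.3)
E
```

```text
t 19.0 cur psi -37.2 q6 1.26 grasp [0.4344 0.4504 0.1396] gap 0.0236 F [ 0.6 -0.1 -3.1]
->psi -37.3 ROW [-0.1, -84.6, 33.4, 0.001, 0.001, 0.002]
```

step_arm --plan '[[[0,-85,33,0,0,0],[0,-85,33,0,0,0],[0,-85,33,0,0,0],[0,-85,33,0,0,0],[0,-85,33,0,0,0],[0,-85,33,0,0,0]]]'

```text
time: 19.52
position: [0.3482, 0.4753, 0.2857]
orientation: [1.667, 0.829, -1.674]
force: [0.2, 0.0, -1.8]
finger_gap: 0.0238
```

```bash
python3 - <<'E'
from h import *
st=env.state();C=cam('wrist',st);I=vision.capture('wrist');cv2.imwrite('pics/w13.png',I)
go((.3472,.4750,.034),-37.3)
a=np.radians(52.7);u=np.array([np.cos(a),np.sin(a)]);pe=np.array([.293,.4106])+.045*u
print('pred pad end mid',proj(C,np.r_[pe,.017]).round(),'roll centre top',proj(C,(.400,.5315,.057)).round(),'target floor',proj(C,(.3472,.4750,0)).round())
g=cv2.inRange(cv2.cvtColor(I,cv2.COLOR_BGR2HSV),(0,0,150),(180,45,255))
E
```

```text
t 19.6 cur psi -37.3 q6 1.39 grasp [0.3479 0.4751 0.1389] gap 0.0233 F [ 1.3  0.6 -1.8]
->psi -37.3 ROW [104.9, -0.6, 0.6, -0.0, 0.002, 0.002]
pred pad end mid [[312. 282.]] roll centre top [[331. 135.]] target floor [[317. 230.]]
```

View pics/w13.png

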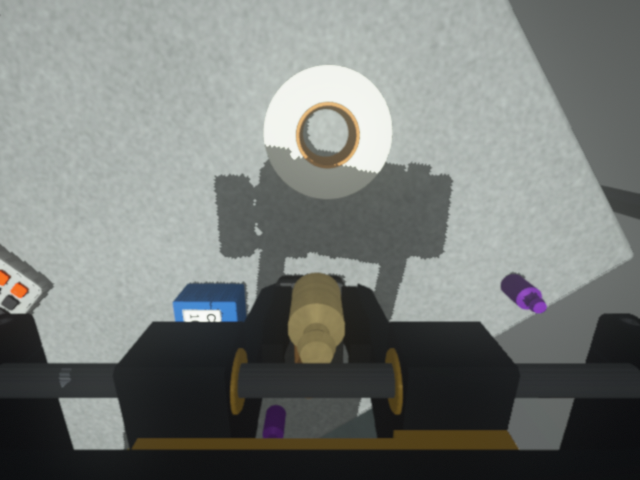

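The roll is at (328,132), predicted (331,135), and the pad end is behind the weight at row 280. The target is good, so I'll lower.

step_arm --plan '[[[35,-0.6,0.6,0,0,0],[65,-0.6,0.6,0,0,0],[90,-0.6,0.6,0,0,0],[101,-0.6,0.6,0,0,0],[105,-0.6,0.6,0,0,0],[105,-0.6,0.6,0,0,0]]]'

```text
time: 20.07
position: [0.3479, 0.4749, 0.1806]
orientation: [1.668, 0.828, -1.675]
force: [-0.5, 1.2, -2.5]
finger_gap: 0.0238
```

step_arm --plan '[[[1,0,0,0,0,0],[2,0,0,0,0,0],[2.5,0,0,0,0,0],[3,0,0,0,0,0],[3,0,0,0,0,0]]]'

```text
time: 20.48
position: [0.348, 0.475, 0.1784]
orientation: [1.669, 0.828, -1.673]
force: [-0.5, -0.3, 0.6]
finger_gap: 0.0239
```

Force is rising from -2.5 N, so contact is just starting. One more mm.

step_arm --plan '[[[0.5,0,0,0,0,0],[1,0,0,0,0,0],[1,0,0,0,0,0]]]'

```text
time: 20.73
position: [0.3479, 0.4751, 0.1783]
orientation: [1.67, 0.828, -1.672]
force: [-2.2, -2.6, 7.2]
finger_gap: 0.0239
```

step_arm --plan '[[[0,0,0,0,0,0],[0,0,0,0,0,0],[0,0,0,0,0,0],[0,0,0,0,0,0]]]' --fingers 0

```text
time: 21.07
position: [0.348, 0.4751, 0.1783]
orientation: [1.67, 0.828, -1.672]
force: [-0.3, 0.3, 1.4]
finger_gap: 0.0438
```

step_arm --plan '[[[-20,0,0,0,0,0],[-50,0,0,0,0,0],[-85,0,0,0,0,0],[-125,0,0,0,0,0],[-160,0,0,0,0,0],[-180,0,0,0,0,0],[-180,0,0,0,0,0]]]'

```text
time: 21.65
position: [0.3483, 0.4752, 0.3631]
orientation: [1.679, 0.831, -1.665]
force: [-0.1, 0.8, 0.6]
finger_gap: 0.0443
```

```bash
python3 - <<'E'
from h import *
st=env.state();R0=R.from_rotvec(st['orientation']);print(st['time'],st['position'],'to clear:',(R0.inv().apply(np.array([.15,.62,.36])-st['position'])*1e3).round())
E
```

```text
21.65 [0.34828392 0.47517401 0.36312791] to clear: [   3. -245.    5.]
```

step_arm --plan '[[[-40,-262,68,0,0,0],[-40,-262,68,0,0,0],[-40,-262,68,0,0,0],[-40,-262,68,0,0,0],[-40,-262,68,0,0,0],[-40,-262,68,0,0,0],[-40,-262,68,0,0,0],[-40,-262,68,0,0,0],[-40,-262,68,0,0,0],[-40,-262,68,0,0,0]]]'

```text
time: 22.48
position: [0.0992, 0.5796, 0.4015]
orientation: [1.677, 0.829, -1.666]
force: [0.4, 0.2, -0.7]
finger_gap: 0.044
```

```bash
python3 - <<'E'
from h import *
I=vision.capture('top');cv2.imwrite('pics/top6.png',I);T=cam('top');S=vision.capture('scene');cv2.imwrite('pics/scene6.png',S)
print(env.state()['position'])
for n,rg in dict(brass=((15,40,70),(38,160,255)),wood=COL['wood'],purple=COL['purple'],blue=COL['blue']).items():
    for c in blobs(I,*rg,40):
        r=cv2.minAreaRect(c);u=r[0]
        if 235<u[0]<430 and 110<u[1]<350: print(n,np.round(u,1),np.round(r[1],1),round(r[2],1),round(cv2.contourArea(c)),ray(T,u,.025)[0,:2].round(4),ray(T,u,.06)[0,:2].round(4))
a=np.radians(52.7);u=np.array([np.cos(a),np.sin(a)])
print('targets px: large',proj(T,(.3472,.475,.025)),'small',proj(T,(.2276,.4615,.06)),'stamp knob',proj(T,(.293,.4106,.085)),'stamp base c',proj(T,(.293,.4106,.037)))
D=cam('scene');
print('scene pred: large',proj(D,[(.3472,.475,0),(.3472,.475,.051)]).round().tolist(),'small',proj(D,[(.2276,.4615,.032),(.2276,.4615,.073)]).round().tolist(),'stamp',proj(D,[(.293,.4106,.017),(.293,.4106,.087)]).round().tolist())
for n in('brass','wood'):
    for c in blobs(S,*((15,40,70),(38,160,255)) if n=='brass' else COL['wood'],60):print('scene',n,cv2.boundingRect(c))
E
```

```text
[0.09979527 0.57940588 0.40188564]
brass [343.7 273.4] [33.2 19.8] 36.9 534 [0.2962 0.4113] [0.2947 0.4121]
brass [265. 202.] [24. 24.] 90.0 461 [0.4048 0.5353] [0.3989 0.5311]
brass [303.  238.5] [17. 16.] 90.0 213 [0.3488 0.4748] [0.3451 0.473 ]
brass [310.5 318.5] [13. 13.] 90.0 129 [0.227  0.4607] [0.2283 0.4594]
wood [343.6 273.6] [33.  18.6] 38.7 486 [0.2959 0.4114] [0.2944 0.4122]
purple [394.5 174.5] [13. 13.] 90.0 132 [0.4516 0.3344] [0.4438 0.3383]
purple [385.3 337.8] [12.7 12. ] 45.0 126 [0.2005 0.3473] [0.2029 0.3507]
blue [309.8 318. ] [46.3 32.9] 39.1 1446 [0.2277 0.4617] [0.229  0.4604]
targets px: large [[302.87049029 239.51306913]] small [[309.06825827 318.94711256]] stamp knob [[345.13504559 273.86940534]] stamp base c [[344.32055395 275.19119233]]
scene pred: large [[305.0, 262.0], [303.0, 237.0]] small [[350.0, 293.0], [350.0, 271.0]] stamp [[358.0, 262.0], [359.0, 225.0]]
scene brass (231, 0, 145, 70)
scene brass (245, 71, 106, 30)
scene brass (340, 223, 35, 45)
scene brass (344, 269, 16, 29)
scene brass (333, 171, 15, 16)
scene wood (340, 228, 35, 39)
scene wood (271, 450, 13, 13)
scene wood (264, 439, 12, 13)
scene wood (256, 429, 12, 12)
scene wood (249, 418, 12, 12)
scene wood (285, 396, 12, 12)
scene wood (262, 411, 11, 12)
scene wood (274, 404, 11, 11)
scene wood (297, 389, 11, 12)
```

```bash
python3 -c "
from cell import order
print(order.close_job())"
```

```text
the job is handed in; nothing more can be done
None
```

The stamping place is set up in the order asked, and the job was handed in after about 22.5 s of the 102 s allowed. The gripper was open and clear of everything. Contact forces I read stayed at or below about 11 N.

Last checks from the top camera, using pixel positions (scale roughly 1.6 mm per pixel):
- **Carton:** left of the pad, yaw 52.1° against the pad's 52.7°. It is about 29 mm clear and centred on the pad within about 1.5 mm.
- **Small weight:** at (310.5, 318.5), with the carton's centre at (309.8, 318).
- **Stamp:** in the middle of the pad within about 2 mm. Its base is in line within about 1°.
- **Large weight:** at (303, 238.5), with the gap's midpoint at (302.9, 239.5), so nearly 3 cm clear of both pad and roll. Its outline is round, as before, so it is upright.
- **Purple look-alikes:** not moved.

Some checks disagreed or could not be made:
- The roll sits about 4° off the pad's own axis, so I took the midpoint between the pad's end and the nearest side of the roll.
- The wrist and top cameras differed by up to about 4 mm on the carton pick-up and towards the picture edges.
- The knob of the stamp closed at 21 mm rather than the stated 26 mm, and it may have tilted slightly in the grip. It was square and level once set down.
- In the last scene picture the colour mask did not pick out the large weight, so only the top view confirms it. I had used all 16 picture views, so the final check was on numbers alone.

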